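# Clamp the slicing board for the mushroom line

## Robot

A 6-joint arm with a two-finger parallel gripper is mounted at the origin on the work surface. World frame = base frame: x ahead of the robot, y to its left, z up, the work surface at z = 0. Lengths are in m, angles in rad, forces in N, time in s.
With the tool pointing down it reaches from about 0.225 to 0.725 m from the base axis. Payload 3.1 kg.
Tool frame: the origin (TCP) lies on the mounting face of the last link; the fingertips stand 173 mm ahead of it and the grasp point (between the pads) lies 155 mm ahead of it (robot.finger_overhang is the distance from the TCP to the fingertips, in m); z points along the fingers, y is the line along which they close (so a half turn about z gives the same grasp; the last joint's range is limited). The gripper opens to 85 mm and grips with 20 to 120 N. Pads are 22 mm wide; open, the fingers measure 114 mm over their backs; the gripper's body (76 mm by 85 mm) begins 54 mm behind the grasp point. The pads swing forward as they close: fully open they stand 13 mm farther back than shut.
Start: joints at [1.068, 0.048, 0.099, 1.622, 0, 1.443], TCP at [0.192, 0.489, 0.405] pointing down, gripper open.
Joint ranges: [-2.91, 2.91], [-0.99, 1.94], [-1.21, 1.42], [-2.12, 2.29], [-1.49, 1.47], [-3.14, 3.14]. Speed limits (rad/s): [2.79, 2.79, 3.14, 3.14, 3.14, 3.14].

## Interface

Orientations are given as a rotation vector (axis times angle).
In Python, from workcell import state, optics, order, robot gives the robot as it stands. The module is installed in compiled form; this text tells all that it offers.
- The arm moves only by the tool drive_tool, never from a script. Its argument "motion" is a list of rows, each a list of 7 numbers: the closure, from -1 (fully open) to 1 (shut), then the shift along the tool's x, y, z scaled (see below), then the turn, a rotation vector about the tool's x, y, z scaled (see below). In form: [[jaw, tx, ty, tz, ax, ay, az], ...]. A call has 1 to 10 rows; each row shifts and turns the commanded pose from where the row before left it, along the tool's axes as they then stand; what a row does not reach is not made up. The controller multiplies each number of a shift by 0.025 m and each number of a turn by 6 degrees. A row lasts 1/10 s, in which the tool goes at most 50 mm and 8.59 degrees, less where a joint would pass 70% of its speed; a pose out of reach is approached as far as the arm can. A call with a number of a shift or a turn outside -1 to 1 is refused whole. A call with a gripper value outside its range is refused whole. The fingers move at their own pace and stop on an object; "newtons" is the grip in N (left out, the last holds). Time passes only in rows, so rows that do not move let the fingers close. It gives the time, the measured TCP pose, the force, the opening and the grip force at its end, in the units of the state.
- state(): the state, without advancing time (a new reading comes with each control period).
- optics.capture(name): name is "scene" or "top" or "wrist"; returns a dict with "image" (480x640x3 uint8, blue, green, red), "range_z" (480x640 float32, m along the optical axis (not along the pixel's ray), 0 where there is no reading), "fx", "fy", "cx", "cy" (pixels), "R" (3x3) and "t" (3): a world point X has camera coordinates R X + t. Camera axes: x right, y down, z forward; pixel columns grow to the right and rows downward; lengths in m; the calibration is good to about 2 mm. A picture is of the moment at which its call begins.
- order.finish_job(): hands the job in; it is judged then, once.
The state is a dict: "time_s": time; "q": joint angles; "qd": joint speeds; "joint_torque": joint torques, N m; "tcp_pos": TCP position; "ee_rot": TCP orientation; "ft_force": force on the tool from outside, world axes, zero at the start; "wrist_torque": the same for the moment, N m; "finger_gap": finger opening in m; "grip_force": force on a finger pad.
Only numpy, scipy, OpenCV 4.12 (cv2) and the standard library are available. Lean on these libraries where they do the work, as an engineer would, in place of code of your own. Each camera call takes 0.05 s, during which the arm holds its last target. There are 200 camera calls.

## Task

Slide the white slicing board back until its far edge sits flush against the stop bar under the hold-down clamp, then wind the clamp's crank clockwise until the foot meets the board and snug it by feel: firmly held, but not cranked hard. Let go of the crank and leave everything else on the table where it is.

Things in the scene. Friction and masses are not known exactly. Their poses are not given: they have to be found in the camera images.
- clamp: Steel hold-down clamp bolted to the table: a column (x = 74 to 110 mm) behind, an arm reaching over the board towards the robot, and an upright screw spindle through the arm's end. Origin: on the table top, on the spindle's axis; z up, x points from spindle to column (away from the robot). Everything but spindle and crank lies below 90 mm.
- stop (a point): Middle of the foot of the stop bar's flat face towards the robot, on the table top. The bar is part of the clamp, 160 mm wide (y), 12 mm thick, 26 mm high; its face lies at x = +40 mm in the clamp's frame.
- boss (a point): Top of the clamp's fixed round boss (radius 18 mm), on the spindle's axis, 90 mm above the table: the nut of the screw. Clockwise from above lowers spindle, foot and crank by 10 mm a turn. Running free takes about 1.6 N at the grip; once the foot presses, each 10 N of press adds about 1.2 N, and 10 degrees of crank add some 18 N of press. The screw stays where it is left.
- crank: Steel crank on top of the spindle, with all that turns with it (spindle, grip, foot). Origin: on the spindle's axis at the underside of the crank arm; x points along the arm to the grip. The foot, a flat rubber disc of radius 14 mm, is screwed out by an unknown amount: its underside lies 76 to 82 mm below this origin, 4 to 22 mm above the board at the start.
- grip (a point): Middle of the crank's grip: upright black cylinder, 22 mm diameter, 45 mm tall, 50 mm from the spindle's axis, spinning freely on its pin, so a gripper need not turn with it. The point is on its axis, 25 mm above the crank arm's top face. SNUG is a steady 6 to 11 N along the turn at the grip (foot pressing with some 35 to 75 N); over 14 N is cranked hard.
- board: White plastic slicing board, 160 mm (its x) by 240 mm (its y) by 18 mm, about 0.6 kg, lying loose on the table between robot and stop bar, 25 to 45 mm short of the bar and up to 0.06 rad askew. Origin: centre of its underside. When home, its far (+x) edge is flush along the bar's face and its origin at x = -40 mm in the clamp's frame.
- mushroom_a: Bystander: brown-capped mushroom, 54 mm tall, standing left of the clamp. Origin under its stem.
- mushroom_b: Bystander: brown-capped mushroom, 46 mm tall, standing right of the clamp. Origin under its stem.
- cleaver: Bystander: cleaver lying flat, 280 mm long along its x, right of the board.
- bowl: Bystander: steel bowl, 130 mm across, 50 mm high, left of the board. Origin under its centre.
- mushroom_c: Bystander: brown-capped mushroom, 41 mm tall, standing beside the clamp's column, behind the stop bar. Origin under its stem.
Mind the look-alikes: they are no part of the job. Of the things shaped like the clamp, the steel one is meant.

How it is judged:
By the outcome, as a careful person would: the job done as asked, in the order asked, and still so for the second after the job is handed in, with the robot touching nothing.
It also fails if it takes over 72 s, if anything falls off the work surface, if the arm or the gripper's body presses on something with over 40 N, if the wrist force passes 120 N, or if a joint passes its speed limit or range.

## Working session

There is one attempt and no reset: what is moved stays moved. The work goes in short steps, Python scripts to look and compute and a tool call to move; the robot and the scene stay as the last step left them, time stands still between calls to the robot, and variables do not carry over. Pictures are saved under pics/ and viewed, at most 10 in all, crops included, and the job is handed in when it is done.

Besides the shell and the picture viewer there is one more tool, called after "Call:" in YAML: its name, and indented under it one key for each argument. drive_tool: Moves the arm, as the interface text tells. Shifts and turns lie within -1 to 1; 1 stands for 0.025 m of shift or 6 degrees of turn. Its arguments: {"type":"object","properties":{"motion":{"type":"array"},"newtons":{"type":"number"}},"required":["motion"]}

```bash
mkdir -p pics; cat > h.py <<'E'
import numpy as np, cv2
from workcell import state, optics, order, robot
def cap(n):
    c=optics.capture(n); np.savez(''+n+'.npz',**c); return c
def pts(c):
    Z=c["range_z"]; v,u=np.mgrid[0:480,0:640]
    X=np.stack([(u-c["cx"])/c["fx"]*Z,(v-c["cy"])/c["fy"]*Z,Z],-1)
    W=(X-c["t"])@c["R"]; W[Z==0]=np.nan
    return W
E
python3 - <<'E'
from h import *
for n in("scene","top"):
    c=cap(n); cv2.imwrite(f'pics/{n}0.png',c["image"]); print(n,-c["R"].T@c["t"])
print(state())
E
```

```text
scene [ 1.1432707  -0.22254713  0.79338567]
top [0.21101197 0.02144594 1.47008204]
{'time_s': 0.1, 'q': array([ 1.06823201e+00,  4.87009439e-02,  9.77381944e-02,  1.62198021e+00,
       -9.49804879e-06,  1.44297252e+00]), 'qd': array([-2.57410334e-04, -3.12127207e-03,  3.39821983e-03,  1.47185228e-03,
        1.19209717e-05, -1.07751299e-03]), 'joint_torque': array([ 2.38069973e-03, -3.39852405e+01,  3.20935643e+01,  1.58149539e-02,
       -8.15786598e-05, -1.89658840e-05]), 'tcp_pos': array([0.19210393, 0.48839839, 0.403613  ]), 'ee_rot': array([-0.58508017, -3.08596035,  0.00320976]), 'ft_force': array([0.10579221, 0.32333808, 0.70128766]), 'wrist_torque': array([ 0.00229021,  0.01199657, -0.02359875]), 'grip_force': 0.0, 'finger_gap': 0.08524360871274407}
```

View pics/scene0.png

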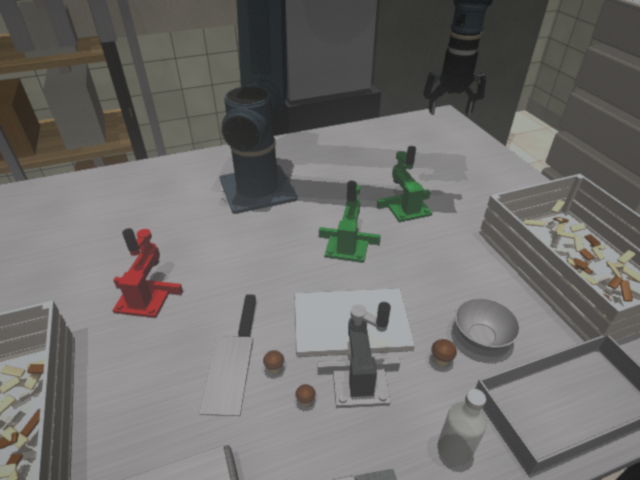

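View pics/top0.png

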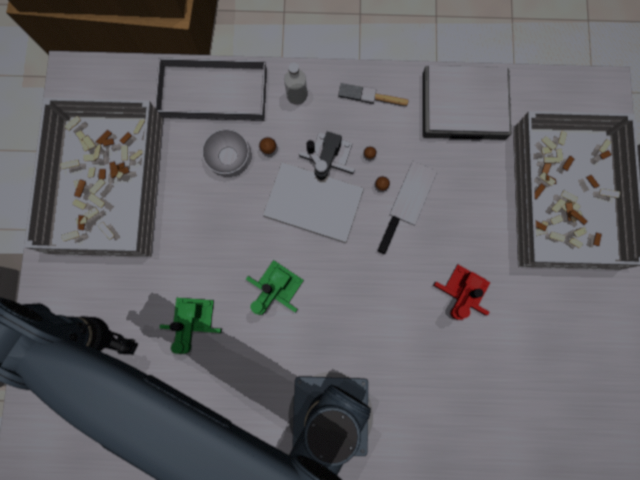

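The scene image shows four clamp shapes: red (140,285), green (347,230), green (408,190) and grey steel (362,355). The steel one fits: it stands behind the white board (352,322), with its bar near row 362 and its black grip at (383,315). In the top view the board is at (313,202), the boss near (321,170) and the grip at (311,147). I'll measure these and confirm with a crop.

```bash
python3 - <<'E'
from h import *
T=np.load('top.npz');S=np.load('scene.npz')
def col(n,W,m):
    p=W[m]; print(n,len(p),np.nanmedian(p,0).round(4),np.nanmin(p,0).round(3),np.nanmax(p,0).round(3))
for nm,C,(u0,u1,v0,v1) in(("top",T,(255,375,120,250)),("scene",S,(285,425,280,410))):
    W=pts(C);I=C["image"].astype(int);roi=np.zeros((480,640),bool);roi[v0:v1,u0:u1]=1
    z=W[...,2]
    b=roi&(z>.010)&(z<.024)&(I.min(-1)>(120))
    n,l,st,_=cv2.connectedComponentsWithStats(b.astype(np.uint8)); k=1+st[1:,4].argmax(); b=l==k
    col(nm+" board",W,b)
    r=cv2.minAreaRect((W[b][:,:2]*1000).astype(np.float32)); print(r,cv2.boxPoints(r).round(1).tolist())
    col("grip dark z>.11",W,roi&(z>.115)&(I.max(-1)<60))
    col("z>.09",W,roi&(z>.093))
    for lo,hi in((.02,.03),(.08,.092),(.092,.115),(.115,.2)):
        col(f"{lo}-{hi}",W,roi&(z>lo)&(z<hi)&~b)
I=np.hstack([cv2.resize(T["image"][120:250,250:380],(400,400),interpolation=2),cv2.resize(S["image"][280:410,290:420],(400,400),interpolation=2)])
cv2.imwrite('pics/crop1.png',I)
E
```

```text
top board 4508 [0.5622 0.0634 0.0179] [ 0.458 -0.072  0.01 ] [0.673 0.198 0.024]
((565.5477905273438, 61.8642578125), (239.5152130126953, 157.55718994140625), 73.26752471923828) [[455.6000061035156, -30.100000381469727], [606.5, -75.5], [675.5, 153.89999389648438], [524.5999755859375, 199.1999969482422]]
grip dark z>.11 91 [0.6664 0.0695 0.167 ] [0.617 0.033 0.116] [0.683 0.078 0.176]
z>.09 303 [0.6525 0.0573 0.1264] [0.614 0.028 0.093] [0.687 0.081 0.176]
0.02-0.03 366 [0.6457 0.0221 0.0247] [ 0.458 -0.104  0.02 ] [0.755 0.192 0.03 ]
0.08-0.092 450 [0.6929 0.0249 0.0847] [ 0.613 -0.009  0.08 ] [0.741 0.06  0.092]
0.092-0.115 20 [0.6216 0.0385 0.0936] [0.614 0.007 0.092] [0.718 0.074 0.114]
0.115-0.2 290 [0.6538 0.0575 0.1267] [0.617 0.028 0.115] [0.687 0.081 0.176]
scene board 5344 [0.5614 0.0406 0.0179] [ 0.453 -0.073  0.012] [0.674 0.199 0.023]
((563.2744750976562, 63.556129455566406), (240.23326110839844, 164.16477966308594), 73.3946304321289) [[450.29998779296875, -28.100000381469727], [607.5999755859375, -75.0], [676.2999877929688, 155.1999969482422], [518.9000244140625, 202.10000610351562]]
grip dark z>.11 141 [0.6824 0.0656 0.151 ] [0.674 0.06  0.129] [0.686 0.075 0.171]
z>.09 709 [0.665  0.0608 0.1256] [0.617 0.028 0.093] [0.686 0.082 0.173]
0.02-0.03 512 [0.6895 0.0016 0.0257] [ 0.649 -0.108  0.02 ] [0.745 0.106 0.03 ]
0.08-0.092 1082 [0.6931 0.0264 0.0842] [ 0.617 -0.009  0.08 ] [0.744 0.06  0.092]
0.092-0.115 67 [0.6401 0.0412 0.1018] [0.62  0.028 0.092] [0.683 0.079 0.115]
0.115-0.2 653 [0.6668 0.0611 0.1262] [0.617 0.028 0.115] [0.686 0.082 0.173]
```

View pics/crop1.png

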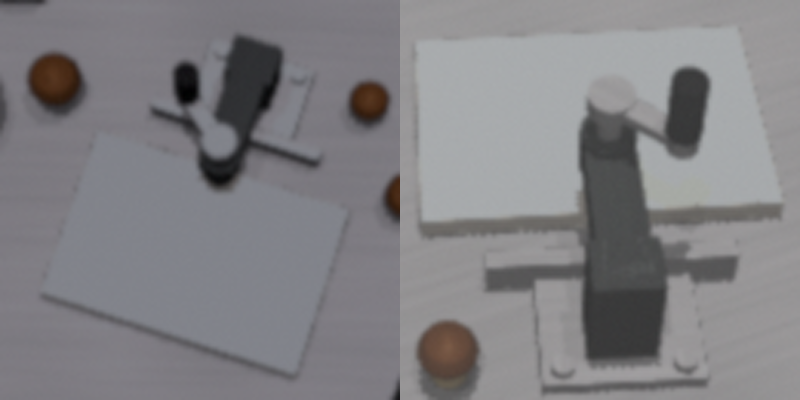

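```bash
python3 - <<'E'
from h import *
from scipy.optimize import least_squares
T=np.load('top.npz');S=np.load('scene.npz')
for nm,C in(("top",T),("scene",S)):
    W=pts(C);I=C["image"].astype(int);z=W[...,2];x=W[...,0];y=W[...,1]
    near=(x>.6)&(x<.78)&(y>-.12)&(y<.125)
    b=near&(z>.0235)&(z<.029)&(I.min(-1)>90)
    P=W[b][:,:2]*1000
    P=P[(P@np.array([.957,-.288])>625)] 
    r=cv2.minAreaRect(P.astype(np.float32)); print(nm,"bar",len(P),r,cv2.boxPoints(r).round(0).tolist())
    l=cv2.fitLine(P.astype(np.float32),cv2.DIST_HUBER,0,.01,.01).ravel();print("line",l,np.degrees(np.arctan2(l[1],l[0])))
    a=near&(z>.118)&(z<.135); print("arm z pct",np.percentile(z[a],[10,30,50,70,90]).round(4))
    r=cv2.minAreaRect((W[a][:,:2]*1000).astype(np.float32));print("arm rect",r,cv2.boxPoints(r).round(0).tolist())
    h=a&(np.hypot(x-.634,y-.042)<.035)
    print("arm axis",cv2.fitLine((W[a][:,:2]*1000).astype(np.float32),2,0,.01,.01).ravel())
    g=near&(z>.16);P=W[g]*1000;print("grip top n",len(P),P.mean(0),P.min(0),P.max(0))
    g=near&(z>.132)&(z<.168);P=W[g]*1000
    if len(P)>20:
        f=least_squares(lambda p:np.hypot(P[:,0]-p[0],P[:,1]-p[1])-11,[668,72],loss='soft_l1');print("grip axis",f.x,len(P))
    c=near&(z>.03)&(z<.088);P=W[c][:,:2]*1000
    c2=near&(z>.075)&(z<.089);r=cv2.minAreaRect((W[c2][:,:2]*1000).astype(np.float32));print("arm/col",r,cv2.boxPoints(r).round(0).tolist())
    lb=near&(I.max(-1)>110)&(z>.118)&(z<.135);P=W[lb]*1000;print("hub-ish light",P.min(0),P.max(0),len(P))
E
```

```text
top bar 77 ((676.4904174804688, 28.698883056640625), (159.18994140625, 11.310556411743164), 72.99334716796875) [[648.0, -46.0], [659.0, -49.0], [705.0, 103.0], [694.0, 106.0]]
line [2.8999281e-01 9.5702881e-01 6.7484766e+02 2.2261312e+01] 73.14247
arm z pct [0.1203 0.1228 0.1243 0.1263 0.1294]
arm rect ((646.44677734375, 50.61650848388672), (63.90299987792969, 29.645689010620117), 28.722747802734375) [[611.0, 48.0], [626.0, 22.0], [682.0, 53.0], [667.0, 79.0]]
arm axis [8.1792545e-01 5.7532424e-01 6.4130939e+02 4.9573967e+01]
grip top n 72 [672.35476867  70.39826223 168.97534676] [661.64998961  59.65848338 160.03083223] [686.75291975  79.99096078 176.27776296]
grip axis [673.60394489  70.28067486] 57
arm/col ((675.40283203125, 27.040985107421875), (44.26935577392578, 129.1981964111328), 74.78502655029297) [[607.0, 23.0], [732.0, -11.0], [744.0, 31.0], [619.0, 65.0]]
hub-ish light [618.60391911  28.44542465 118.06043866] [666.60831551  67.98476005 133.0965143 ] 134
scene bar 325 ((697.3063354492188, 0.1016998291015625), (205.29019165039062, 72.21512603759766), 74.65764617919922) [[635
[... 169 characters left out ...]
5 0.1275]
arm rect ((652.9586791992188, 54.011268615722656), (74.79129791259766, 31.070886611938477), 27.98737335205078) [[613.0, 50.0], [627.0, 23.0], [693.0, 58.0], [679.0, 85.0]]
arm axis [8.7705457e-01 4.8039079e-01 6.4876501e+02 5.1197754e+01]
grip top n 141 [675.87935406  70.22560594 168.78283427] [662.18231679  60.54343547 160.24189514] [685.33644327  81.86651584 173.35618366]
grip axis [673.28933626  71.69806152] 163
arm/col ((680.4476318359375, 28.527809143066406), (43.96506118774414, 121.45744323730469), 72.82819366455078) [[616.0, 25.0], [732.0, -10.0], [745.0, 32.0], [629.0, 67.0]]
hub-ish light [617.29654096  28.47641909 120.0122447 ] [669.30994093  67.53628104 128.2110615 ] 252
```

The crop confirms the steel clamp, with the white board in front of it. In the scene-view half of the crop the hub is at (612,95) and the black grip at (688,105). The grip-to-spindle distance measures 50 mm, as specified.

Next I'll work out the moves and check clearance to the nearest green clamp.

```bash
cat >> h.py <<'E'
th=np.radians(-16.9); UX=np.array([np.cos(th),np.sin(th)]); UY=np.array([-UX[1],UX[0]])
SP=np.array([.6325,.0420])
from scipy.spatial.transform import Rotation as Ro
def rep():
    s=state(); d=s["tcp_pos"][:2]-SP; R=Ro.from_rotvec(s["ee_rot"]).as_matrix()
    f=s["ft_force"]
    print("t%.1f"%s["time_s"],"clampxy mm",(d@UX*1e3).round(1),(d@UY*1e3).round(1),"z",(s["tcp_pos"][2]*1e3).round(1),"yaw err deg",np.degrees(np.arctan2(R[1,1],R[0,1])-np.arctan2(UY[1],UY[0])).round(2),"tilt",R[:,2].round(3),"F clamp",(f[:2]@UX).round(2),(f[:2]@UY).round(2),f[2].round(2),"gap",s["finger_gap"].round(4),"grip",round(float(s["grip_force"]),1))
    return s
E
python3 - <<'E'
from h import *
rep()
T=np.load('top.npz');S=np.load('scene.npz')
pre=SP+UX*(-.186); print("pre",pre)
for C in(T,S):
    W=pts(C);d=W[...,:2]-pre;a=d@UX;b=d@UY;z=W[...,2]
    m=(z>.03)&(a<.0)&(a>-.25)&(abs(b)<.25)&(W[...,0]>.15)&(z<.2)&(C["image"][...,1]>1.5*C["image"][...,2].astype(float))
    P=np.c_[a[m],b[m],z[m]]*1e3; P=P[np.hypot(P[:,0],P[:,1])<200]
    if len(P): i=np.argsort(np.hypot(P[:,0],P[:,1]))[:5]; print(P[i].round(0).tolist(),P.min(0),P.max(0))
    h=P[P[:,2]>80]; print(h.min(0),h.max(0)) if len(h) else 0
E
```

```text
Traceback (most recent call last):
  File "h.py", line 16, in rep
    print("t%.1f"%s["time_s"],"clampxy mm",(d@UX*1e3).round(1),(d@UY*1e3).round(1),"z",(s["tcp_pos"][2]*1e3).round(1),"yaw err deg",np.degrees(np.arctan2(R[1,1],R[0,1])-np.arctan2(UY[1],UY[0])).round(2),"tilt",R[:,2].round(3),"F clamp",(f[:2]@UX).round(2),(f[:2]@UY).round(2),f[2].round(2),"gap",s["finger_gap"].round(4),"grip",round(float(s["grip_force"]),1))
                                                                                                                                                                                                                                                                                                        ^^^^^^^^^^^^^^^^^^^^^
AttributeError: 'float' object has no attribute 'round'
```

```bash
sed -i 's/s\["finger_gap"\].round(4)/round(float(s["finger_gap"]),4)/' h.py
python3 - <<'E'
from h import *
rep()
T=np.load('top.npz');S=np.load('scene.npz')
pre=SP+UX*(-.186); print("pre",pre)
for C in(T,S):
    W=pts(C);d=W[...,:2]-pre;a=d@UX;b=d@UY;z=W[...,2]
    m=(z>.03)&(a<.0)&(a>-.25)&(abs(b)<.25)&(W[...,0]>.15)&(z<.2)&(C["image"][...,1]>1.5*C["image"][...,2].astype(float))
    P=np.c_[a[m],b[m],z[m]]*1e3; P=P[np.hypot(P[:,0],P[:,1])<200]
    if len(P): i=np.argsort(np.hypot(P[:,0],P[:,1]))[:5]; print(P[i].round(0).tolist(),P.min(0),P.max(0))
    h=P[P[:,2]>80]; print(h.min(0),h.max(0)) if len(h) else 0
E
```

```text
t0.1 clampxy mm -551.1 299.1 z 403.6 yaw err deg -4.57 tilt [-0.001 -0.002 -1.   ] F clamp 0.01 0.34 0.7 gap 0.0852 grip 0.0
pre [0.45453267 0.09607061]
[[-96.0, 24.0, 85.0], [-98.0, 15.0, 84.0], [-97.0, 21.0, 83.0], [-99.0, 18.0, 79.0], [-97.0, 26.0, 88.0]] [-198.9323127   -48.8923284    30.02437319] [-95.84624128  95.30216649 182.10757473]
[-198.9323127   -12.91794427   80.09023533] [-95.84624128  47.43858708 182.10757473]
[[-94.0, 25.0, 82.0], [-97.0, 11.0, 86.0], [-96.0, 22.0, 83.0], [-97.0, 18.0, 82.0], [-99.0, 6.0, 84.0]] [-194.5279551   -12.05103162   31.54954245] [-93.82787592  48.41822218 135.01792431]
[-194.5279551   -10.45537517   80.08054648] [-93.82787592  48.41822218 135.01792431]
```

Call:
drive_tool:
  motion:
    - [-1, 0, 0, 0, 0, 0, -0.76]
    - [-1, -1, -0.8, 0, 0, 0, 0]
    - [-1, -1, -0.8, 0, 0, 0, 0]
    - [-1, -1, -0.8, 0, 0, 0, 0]
    - [-1, -1, -0.8, 0, 0, 0, 0]
    - [-1, -1, -0.8, 0, 0, 0, 0]
    - [-1, -1, -0.8, 0, 0, 0, 0]
    - [-1, -1, -0.8, 0, 0, 0, 0]
    - [-1, -1, -0.8, 0, 0, 0, 0]
    - [-1, -1, -0.8, 0, 0, 0, 0]

```text
time_s: 1.1
tcp_pos: [0.3555, 0.2497, 0.4042]
ee_rot: [-0.462, -3.107, 0.001]
ft_force: [0.8, 0.9, -0.4]
finger_gap: 0.0856
grip_force: 0.0
```

Call:
drive_tool:
  motion:
    - [-1, -1, -0.9, 0, 0, 0, 0]
    - [-1, -1, -0.9, 0, 0, 0, 0]
    - [-1, -1, -0.9, 0, 0, 0, 0]
    - [-1, -1, -0.9, 0, 0, 0, 0]
    - [-1, -1, -0.9, 0, 0, 0, 0]
    - [-1, -0.6, -0.26, 0, 0, 0, 0]
    - [-1, 0, 0, 1, 0, 0, 0]
    - [-1, 0, 0, 1, 0, 0, 0]
    - [-1, 0, 0, 1, 0, 0, 0]
    - [-1, 0, 0, 0, 0, 0, 0]

```text
time_s: 2.1
tcp_pos: [0.4528, 0.0966, 0.3252]
ee_rot: [-0.46, -3.099, 0.002]
ft_force: [-0.6, -0.5, -0.4]
finger_gap: 0.0855
grip_force: 0.0
```

```bash
python3 -c "
from h import *
rep()"
```

```text
t2.1 clampxy mm -187.8 -0.0 z 325.2 yaw err deg 0.01 tilt [-0.009 -0.    -1.   ] F clamp -0.43 -0.63 -0.44 gap 0.0855 grip 0.0
```

Call:
drive_tool:
  motion:
    - [-1, 0, 0, 1, 0, 0, 0]
    - [-1, 0, 0, 1, 0, 0, 0]
    - [-1, 0, 0, 1, 0, 0, 0]
    - [-1, 0, 0, 1, 0, 0, 0]
    - [-1, 0, 0, 1, 0, 0, 0]
    - [-1, 0, 0, 0.6, 0, 0, 0]
    - [-1, 0, 0, 0.2, 0, 0, 0]
    - [-1, 0, 0, 0, 0, 0, 0]

```text
time_s: 2.9
tcp_pos: [0.4545, 0.0966, 0.185]
ee_rot: [-0.461, -3.107, -0.0]
ft_force: [-0.4, -0.4, 0.4]
finger_gap: 0.0851
grip_force: 0.0
```

```bash
python3 - <<'E'
from h import *
rep()
c=cap("scene");W=pts(c);d=W[...,:2]-SP;a=d@UX*1e3;b=d@UY*1e3;z=W[...,2]*1e3
m=(a>-215)&(a<-162)&(abs(b)<65)&(z>4)&(z<80)
print(m.sum(), np.sort(z[m])[:15].round(1)); 
v,u=np.nonzero(m);print(u.min(),u.max(),v.min(),v.max())
cv2.imwrite('pics/push0.png',cv2.resize(c["image"][200:380,270:440],(680,600)[0:1]+(600,),interpolation=2))
E
```

```text
t2.9 clampxy mm -186.2 0.5 z 185.0 yaw err deg 0.01 tilt [-0.  0. -1.] F clamp -0.28 -0.49 0.42 gap 0.0851 grip 0.0
313 [ 4.2  4.2 25.  26.1 26.9 29.  29.1 29.5 29.6 29.8 30.  30.1 30.9 31.5
 31.5]
318 376 256 289
```

View pics/push0.png

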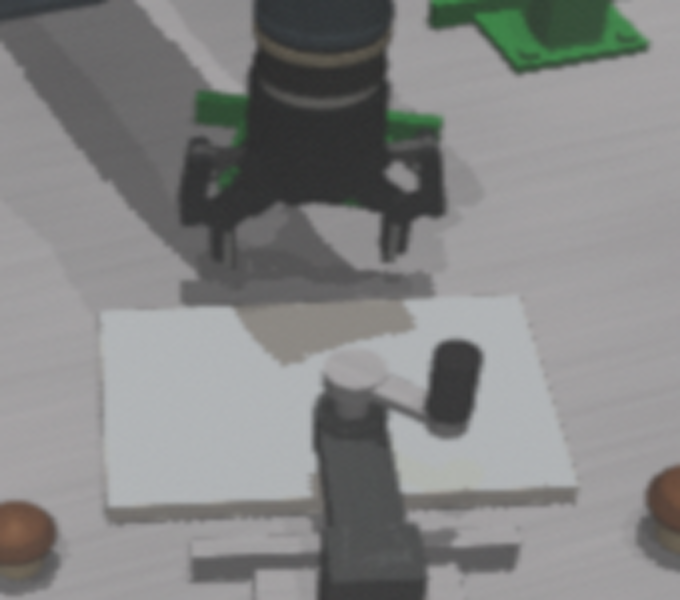

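The fingers are open in front of the board's near edge (tips at (222,250) and (393,250) in the crop), about 25 mm above the table. I'll descend to 8 mm and push.

Call:
drive_tool:
  motion:
    - [-1, 0, 0, 0.35, 0, 0, 0]
    - [-1, 0, 0, 0.33, 0, 0, 0]
    - [-1, -0.2, 0, 0, 0, 0, 0]
    - [-1, -0.2, 0, 0, 0, 0, 0]
    - [-1, -0.2, 0, 0, 0, 0, 0]
    - [-1, -0.2, 0, 0, 0, 0, 0]
    - [-1, -0.2, 0, 0, 0, 0, 0]
    - [-1, -0.2, 0, 0, 0, 0, 0]
    - [-1, -0.2, 0, 0, 0, 0, 0]
    - [-1, -0.2, 0, 0, 0, 0, 0]

```text
time_s: 3.95
tcp_pos: [0.4908, 0.0852, 0.1675]
ee_rot: [-0.46, -3.1, -0.002]
ft_force: [-8.1, 2.6, 7.1]
finger_gap: 0.0855
grip_force: 4.2
```

```bash
python3 -c "
from h import *
rep()"
```

```text
t4.0 clampxy mm -148.2 0.2 z 167.5 yaw err deg 0.03 tilt [-0.007  0.002 -1.   ] F clamp -8.48 0.11 7.12 gap 0.0855 grip 4.2
```

Call:
drive_tool:
  motion:
    - [-1, 0, 0, -0.08, 0, 0, 0]
    - [-1, -0.1, 0, 0, 0, 0, 0]
    - [-1, -0.1, 0, 0, 0, 0, 0]

```text
time_s: 4.25
tcp_pos: [0.4968, 0.0833, 0.1691]
ee_rot: [-0.461, -3.105, 0.0]
ft_force: [-3.6, 2.0, -0.7]
finger_gap: 0.0858
grip_force: 1.8
```

```bash
cat > bd.py <<'E'
from h import *
rep()
c=cap("scene");W=pts(c);I=c["image"].astype(int);d=W[...,:2]-SP;a=d@UX*1e3;b=d@UY*1e3;z=W[...,2]*1e3
m=(z>12)&(z<23)&(a>-170)&(a<60)&(abs(b)<135)&(I.min(-1)>100)
n,l,st,_=cv2.connectedComponentsWithStats(m.astype(np.uint8));m=l==1+st[1:,4].argmax()
# far edge: max a per b-bin
B=[];A=[];N=[]
for k in range(-115,116,6):
    s=m&(abs(b-k)<3)
    if s.sum()>8 and abs(k)>40: B.append(k);A.append(np.percentile(a[s],97))
    if s.sum()>8 and abs(k)>70: N.append((k,np.percentile(a[s],3)))
p=np.polyfit(B,A,1);N=np.array(N);q=np.polyfit(N[:,0],N[:,1],1)
print("far edge at",p[1].round(1),"skew deg",np.degrees(p[0]).round(2),"near",q[1].round(1),np.degrees(q[0]).round(2),"lat",np.percentile(b[m],[.3,99.7]).round(1))
E
python3 bd.py
```

```text
t4.2 clampxy mm -141.9 0.0 z 169.1 yaw err deg -0.0 tilt [-0.003  0.    -1.   ] F clamp -4.04 0.85 -0.65 gap 0.0858 grip 1.8
far edge at 26.5 skew deg 0.16 near -125.3 -0.27 lat [-119.4  118.7]
```

Call:
drive_tool:
  motion:
    - [-1, -0.1, 0, 0, 0, 0, 0]
    - [-1, -0.1, 0, 0, 0, 0, 0]
    - [-1, -0.1, 0, 0, 0, 0, 0]
    - [-1, -0.06, 0, 0, 0, 0, 0]
    - [-1, -0.04, 0, 0, 0, 0, 0]

```text
time_s: 4.8
tcp_pos: [0.5073, 0.0802, 0.1697]
ee_rot: [0.462, 3.107, -0.0]
ft_force: [-2.5, 1.0, -2.6]
finger_gap: 0.0854
grip_force: 1.3
```

Call:
drive_tool:
  motion:
    - [-1, -0.04, 0, 0, 0, 0, 0]
    - [-1, -0.04, 0, 0, 0, 0, 0]

```text
time_s: 5.0
tcp_pos: [0.508, 0.0799, 0.1696]
ee_rot: [-0.461, -3.104, -0.001]
ft_force: [-8.0, 3.0, 2.0]
finger_gap: 0.0853
grip_force: 4.0
```

```bash
python3 bd.py
```

```text
t5.0 clampxy mm -130.2 0.1 z 169.6 yaw err deg -0.01 tilt [-0.003  0.001 -1.   ] F clamp -8.55 0.58 2.02 gap 0.0853 grip 4.0
far edge at 34.0 skew deg 0.08 near -113.6 -0.18 lat [-119.5  119. ]
```

Call:
drive_tool:
  motion:
    - [-1, -0.04, 0, 0, 0, 0, 0]
    - [-1, -0.04, 0, 0, 0, 0, 0]
    - [-1, 0, 0, 0, 0, 0, 0]

```text
time_s: 5.35
tcp_pos: [0.5086, 0.0798, 0.1696]
ee_rot: [-0.46, -3.1, -0.002]
ft_force: [-10.3, 4.2, 5.4]
finger_gap: 0.0855
grip_force: 5.5
```

```bash
python3 bd.py
```

```text
t5.3 clampxy mm -129.5 0.1 z 169.6 yaw err deg 0.01 tilt [-0.007  0.002 -1.   ] F clamp -11.08 1.06 5.41 gap 0.0855 grip 5.5
far edge at 33.9 skew deg 0.17 near -113.6 0.1 lat [-119.5  119. ]
```

Call:
drive_tool:
  motion:
    - [-1, -0.06, 0, 0, 0, 0, 0]
    - [-1, -0.06, 0, 0, 0, 0, 0]
    - [-1, 0, 0, 0, 0, 0, 0]
    - [-1, 0, 0, 0, 0, 0, 0]

```text
time_s: 5.8
tcp_pos: [0.5096, 0.0795, 0.1695]
ee_rot: [-0.459, -3.095, -0.003]
ft_force: [-17.0, 4.8, 11.2]
finger_gap: 0.0855
grip_force: 8.9
```

```bash
python3 bd.py
```

```text
t5.8 clampxy mm -128.5 0.1 z 169.5 yaw err deg 0.03 tilt [-0.013  0.004 -1.   ] F clamp -17.69 -0.34 11.23 gap 0.0855 grip 8.9
far edge at 34.1 skew deg 0.16 near -114.0 0.01 lat [-119.5  119.2]
```

Call:
drive_tool:
  motion:
    - [-1, 0.3, 0, 0, 0, 0, 0]
    - [-1, 0.9, 0, 0, 0, 0, 0]
    - [-1, 0, 0, -1, 0, 0, 0]
    - [-1, 0, 0, -1, 0, 0, 0]
    - [-1, 0, 0, -1, 0, 0, 0]
    - [-1, 0, 0, -1, 0, 0, 0]
    - [-1, 0, 0, -1, 0, 0, 0]
    - [-0.2, 0, 0, -1, 0, 0, 0]
    - [-0.2, 0, 0, -1, 0, 0, 0]
    - [-0.2, 0, 0, -1, 0, 0, 0]

```text
time_s: 6.85
tcp_pos: [0.4861, 0.0867, 0.3725]
ee_rot: [0.462, 3.101, 0.0]
ft_force: [0.6, 0.3, -0.8]
finger_gap: 0.0515
grip_force: 0.0
```

Call:
drive_tool:
  motion:
    - [-0.2, 0, 0, -0.4, 0, 0, 0]
    - [-0.2, -1, 0.2, 0, 0, 0, 0]
    - [-0.2, -1, 0.2, 0, 0, 0, 0]
    - [-0.2, -1, 0.2, 0, 0, 0, 0]
    - [-0.2, -1, 0.2, 0, 0, 0, 0]
    - [-0.2, -1, 0.2, 0, 0, 0, 0]
    - [-0.2, -1, 0.2, 0, 0, 0, 0]
    - [-0.2, -0.8, 0.2, 0, 0, 0, 0]
    - [-0.2, -0.4, 0.1, 0, 0, 0, 0]
    - [-0.2, 0, 0, 0, 0, 0, 0]

```text
time_s: 7.85
tcp_pos: [0.6698, 0.07, 0.3784]
ee_rot: [0.463, 3.106, -0.001]
ft_force: [0.7, -0.4, -0.3]
finger_gap: 0.0509
grip_force: 0.0
```

```bash
python3 bd.py; python3 - <<'E'
from h import *
c=cap("wrist");W=pts(c);d=W[...,:2]-SP;a=d@UX*1e3;b=d@UY*1e3;z=W[...,2]*1e3
m=(np.hypot(a-30.7,b-39.6)<25)&(z>155)&(z<180)
print(m.sum(),[(np.percentile(k[m],[2,50,98])).round(1) for k in(a,b,z)])
m=(np.hypot(a,b)<60)&(z>117)&(z<131);print(np.percentile(z[m],[5,25,50,75,95]))
cv2.imwrite('pics/w1.png',c["image"])
E
```

```text
t7.8 clampxy mm 27.5 37.6 z 378.4 yaw err deg -0.05 tilt [ 0.001 -0.001 -1.   ] F clamp 0.76 -0.16 -0.3 gap 0.0509 grip 0.0
far edge at 34.0 skew deg 0.01 near -114.3 -0.01 lat [-119.5  119. ]
1802 [array([21.9, 29.9, 42.6]), array([29.2, 39.2, 49. ]), array([156.3, 170.5, 171.8])]
[121.09296972 123.7326334  125.1231915  125.84844177 126.7321745 ]
```

View pics/w1.png

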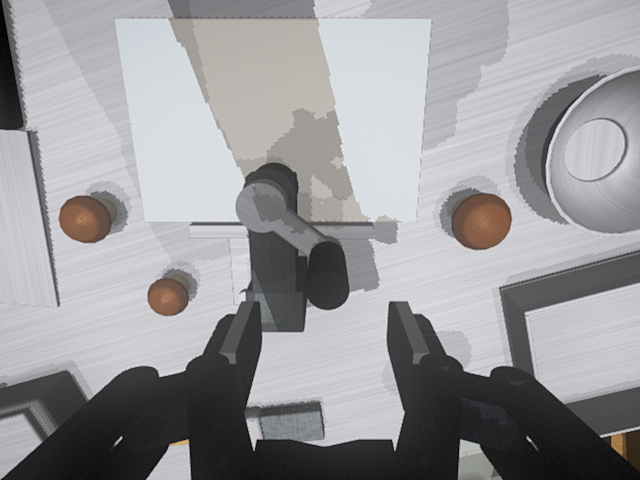

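The wrist view shows the board's far edge flush along the bar (row 222), the hub at (262,203), the grip at (328,270), and all three mushrooms undisturbed. Next I'll descend on the grip and close.

Call:
drive_tool:
  motion:
    - [-0.2, -0.13, 0.08, 0, 0, 0, 0]
    - [-0.2, 0, 0, 1, 0, 0, 0]
    - [-0.2, 0, 0, 1, 0, 0, 0]
    - [-0.2, 0, 0, 0.7, 0, 0, 0]
    - [-0.2, 0, 0, 0.25, 0, 0, 0]
    - [-0.2, 0, 0, 0, 0, 0, 0]

```text
time_s: 8.55
tcp_pos: [0.6712, 0.0716, 0.305]
ee_rot: [-0.461, -3.105, 0.001]
ft_force: [0.0, -0.0, 0.3]
finger_gap: 0.0513
grip_force: 0.0
```

```bash
python3 -c "
from h import *
rep()"
```

```text
t8.6 clampxy mm 28.4 39.6 z 305.0 yaw err deg -0.0 tilt [-0.002 -0.    -1.   ] F clamp 0.05 -0.0 0.28 gap 0.0513 grip 0.0
```

Call:
drive_tool:
  motion:
    - [-0.2, -0.09, 0, 0, 0, 0, 0]
    - [0.2, 0, 0, 0, 0, 0, 0]
    - [1, 0, 0, 0, 0, 0, 0]
    - [1, 0, 0, 0, 0, 0, 0]
    - [1, 0, 0, 0, 0, 0, 0]
    - [1, 0, 0, 0, 0, 0, 0]
  newtons: 25

```text
time_s: 9.15
tcp_pos: [0.6744, 0.0706, 0.3075]
ee_rot: [0.462, 3.105, -0.0]
ft_force: [0.9, -1.5, 4.0]
finger_gap: 0.0214
grip_force: 26.7
```

```bash
python3 - <<'E'
from h import *
rep()
# clockwise arc rows, from clamp angle phi0 = 52.2, 20 deg steps, z -10mm/turn
import json
p=np.radians(52.2)
for call in range(3):
    rows=[]
    for i in range(9):
        q=p-np.radians(20); dx=50*(np.cos(q)-np.cos(p));dy=50*(np.sin(q)-np.sin(p));p=q
        rows.append([1,round(-dx/25,2),round(dy/25,2),0.02,0,0,0])
    print(round(np.degrees(p),1),json.dumps(rows))
E
```

```text
t9.2 clampxy mm 31.8 39.6 z 307.5 yaw err deg -0.02 tilt [ 0.003 -0.    -1.   ] F clamp 1.34 -1.17 3.97 gap 0.0214 grip 26.7
-127.8 [[1, -0.47, -0.51, 0.02, 0, 0, 0], [1, -0.26, -0.64, 0.02, 0, 0, 0], [1, -0.03, -0.69, 0.02, 0, 0, 0], [1, 0.21, -0.66, 0.02, 0, 0, 0], [1, 0.43, -0.55, 0.02, 0, 0, 0], [1, 0.59, -0.37, 0.02, 0, 0, 0], [1, 0.68, -0.15, 0.02, 0, 0, 0], [1, 0.69, 0.09, 0.02, 0, 0, 0], [1, 0.61, 0.32, 0.02, 0, 0, 0]]
-307.8 [[1, 0.47, 0.51, 0.02, 0, 0, 0], [1, 0.26, 0.64, 0.02, 0, 0, 0], [1, 0.03, 0.69, 0.02, 0, 0, 0], [1, -0.21, 0.66, 0.02, 0, 0, 0], [1, -0.43, 0.55, 0.02, 0, 0, 0], [1, -0.59, 0.37, 0.02, 0, 0, 0], [1, -0.68, 0.15, 0.02, 0, 0, 0], [1, -0.69, -0.09, 0.02, 0, 0, 0], [1, -0.61, -0.32, 0.02, 0, 0, 0]]
-487.8 [[1, -0.47, -0.51, 0.02, 0, 0, 0], [1, -0.26, -0.64, 0.02, 0, 0, 0], [1, -0.03, -0.69, 0.02, 0, 0, 0], [1, 0.21, -0.66, 0.02, 0, 0, 0], [1, 0.43, -0.55, 0.02, 0, 0, 0], [1, 0.59, -0.37, 0.02, 0, 0, 0], [1, 0.68, -0.15, 0.02, 0, 0, 0], [1, 0.69, 0.09, 0.02, 0, 0, 0], [1, 0.61, 0.32, 0.02, 0, 0, 0]]
```

Call:
drive_tool:
  motion:
    - [1, -0.47, -0.51, -0.03, 0, 0, 0]
    - [1, -0.26, -0.64, 0.02, 0, 0, 0]
    - [1, -0.03, -0.69, 0.02, 0, 0, 0]
    - [1, 0.21, -0.66, 0.02, 0, 0, 0]
    - [1, 0.43, -0.55, 0.02, 0, 0, 0]
    - [1, 0.59, -0.37, 0.02, 0, 0, 0]
    - [1, 0.68, -0.15, 0.02, 0, 0, 0]
    - [1, 0.69, 0.09, 0.02, 0, 0, 0]
    - [1, 0.61, 0.32, 0.02, 0, 0, 0]
    - [1, 0, 0, 0, 0, 0, 0]

```text
time_s: 10.15
tcp_pos: [0.5919, 0.013, 0.3027]
ee_rot: [0.462, 3.106, 0.004]
ft_force: [1.7, 3.2, 2.8]
finger_gap: 0.0214
grip_force: 26.4
```

```bash
cat > cr.py <<'E'
from h import *
s=rep(); d=s["tcp_pos"][:2]-SP; r=np.array([d@UX,d@UY]); f=s["ft_force"][:2]; f=np.array([f@UX,f@UY])
R=np.hypot(*r);n=r/R;t=np.array([n[1],-n[0]])  # clockwise tangent
print("phi %.1f R %.1f  tangential resist %.2f radial %.2f"%(np.degrees(np.arctan2(r[1],r[0])),R*1e3,-f@t,f@n))
E
python3 cr.py
```

```text
t10.2 clampxy mm -30.4 -39.6 z 302.7 yaw err deg -0.01 tilt [ 0.002  0.002 -1.   ] F clamp 0.72 3.55 2.8 gap 0.0214 grip 26.4
phi -127.5 R 49.9  tangential resist -1.59 radial -3.25
```

Call:
drive_tool:
  motion:
    - [1, 0.47, 0.51, 0.02, 0, 0, 0]
    - [1, 0.26, 0.64, 0.02, 0, 0, 0]
    - [1, 0.03, 0.69, 0.02, 0, 0, 0]
    - [1, -0.21, 0.66, 0.02, 0, 0, 0]
    - [1, -0.43, 0.55, 0.02, 0, 0, 0]
    - [1, -0.59, 0.37, 0.02, 0, 0, 0]
    - [1, -0.68, 0.15, 0.02, 0, 0, 0]
    - [1, -0.69, -0.09, 0.02, 0, 0, 0]
    - [1, -0.61, -0.32, 0.02, 0, 0, 0]
    - [1, 0, 0, 0, 0, 0, 0]

```text
time_s: 11.15
tcp_pos: [0.675, 0.0708, 0.2976]
ee_rot: [-0.463, -3.106, 0.002]
ft_force: [0.8, -1.8, 2.4]
finger_gap: 0.0214
grip_force: 26.6
```

```bash
python3 cr.py; python3 - <<'E'
from h import *
for n in("top","scene"):
    c=cap(n);W=pts(c);d=W[...,:2]-SP;a=d@UX*1e3;b=d@UY*1e3;z=W[...,2]*1e3
    m=(np.hypot(a,b)<14)&(z>100)&(z<135);print(n,m.sum(),np.percentile(z[m],[10,50,90]) if m.sum() else 0)
    m=(np.hypot(a,b)<20)&(z>19)&(z<60);print(" low",np.sort(z[m])[:60:4].round(1))
cv2.imwrite('pics/s2.png',cv2.resize(c["image"][270:410,285:425],(600,600),interpolation=2))
E
```

```text
t11.2 clampxy mm 32.3 39.9 z 297.6 yaw err deg -0.05 tilt [-0.001 -0.001 -1.   ] F clamp 1.33 -1.47 2.37 gap 0.0214 grip 26.6
phi 51.1 R 51.3  tangential resist -1.96 radial -0.31
top 0 0
 low []
scene 161 [107.08499913 114.88692203 116.77589076]
 low [19.2 19.3 20.  27.6 59. ]
```

View pics/s2.png

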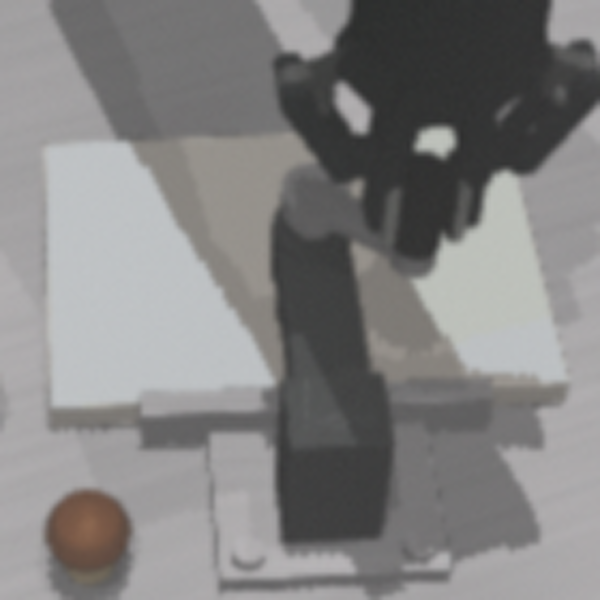

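One turn is done and no contact is felt yet. The image shows the crank hub lower at (315,200) and the board still against the bar. I'll carry on in shorter arcs, reading the force while moving.

```bash
python3 - <<'E'
import numpy as np,json
p=52.2
def R(st,n):
    global p
    rows=[]
    for i in range(n):
        a,b=np.radians(p),np.radians(p-st);p-=st
        rows.append([1,round(-2*(np.cos(b)-np.cos(a)),3),round(2*(np.sin(b)-np.sin(a)),3),round(st/900,4),0,0,0])
    print(round(p,1),json.dumps(rows))
R(10,8)
for _ in range(8):R(5,8)
E
```

```text
-27.8 [[1, -0.256, -0.237, 0.0111, 0, 0, 0], [1, -0.211, -0.278, 0.0111, 0, 0, 0], [1, -0.159, -0.31, 0.0111, 0, 0, 0], [1, -0.103, -0.333, 0.0111, 0, 0, 0], [1, -0.044, -0.346, 0.0111, 0, 0, 0], [1, 0.017, -0.348, 0.0111, 0, 0, 0], [1, 0.077, -0.34, 0.0111, 0, 0, 0], [1, 0.135, -0.321, 0.0111, 0, 0, 0]]
-67.8 [[1, 0.088, -0.151, 0.0056, 0, 0, 0], [1, 0.101, -0.142, 0.0056, 0, 0, 0], [1, 0.113, -0.133, 0.0056, 0, 0, 0], [1, 0.124, -0.123, 0.0056, 0, 0, 0], [1, 0.134, -0.111, 0.0056, 0, 0, 0], [1, 0.143, -0.099, 0.0056, 0, 0, 0], [1, 0.152, -0.086, 0.0056, 0, 0, 0], [1, 0.159, -0.073, 0.0056, 0, 0, 0]]
-107.8 [[1, 0.164, -0.059, 0.0056, 0, 0, 0], [1, 0.169, -0.044, 0.0056, 0, 0, 0], [1, 0.172, -0.029, 0.0056, 0, 0, 0], [1, 0.174, -0.014, 0.0056, 0, 0, 0], [1, 0.174, 0.001, 0.0056, 0, 0, 0], [1, 0.174, 0.016, 0.0056, 0, 0, 0], [1, 0.172, 0.031, 0.0056, 0, 0, 0], [1, 0.168, 0.046, 0.0056, 0, 0, 0]]
-147.8 [[1, 0.164, 0.061, 0.0056, 0, 0, 0], [1, 0.158, 0.075, 0.0056, 0, 0, 0], [1, 0.151, 0.088, 0.0056, 0, 0, 0], [1, 0.142, 0.101, 0.0056, 0, 0, 0], [1, 0.133, 0.113, 0.0056, 0, 0, 0], [1,
[... 934 characters left out ...]
], [1, -0.172, 0.029, 0.0056, 0, 0, 0], [1, -0.174, 0.014, 0.0056, 0, 0, 0]]
-307.8 [[1, -0.174, -0.001, 0.0056, 0, 0, 0], [1, -0.174, -0.016, 0.0056, 0, 0, 0], [1, -0.172, -0.031, 0.0056, 0, 0, 0], [1, -0.168, -0.046, 0.0056, 0, 0, 0], [1, -0.164, -0.061, 0.0056, 0, 0, 0], [1, -0.158, -0.075, 0.0056, 0, 0, 0], [1, -0.151, -0.088, 0.0056, 0, 0, 0], [1, -0.142, -0.101, 0.0056, 0, 0, 0]]
-347.8 [[1, -0.133, -0.113, 0.0056, 0, 0, 0], [1, -0.123, -0.124, 0.0056, 0, 0, 0], [1, -0.111, -0.134, 0.0056, 0, 0, 0], [1, -0.099, -0.143, 0.0056, 0, 0, 0], [1, -0.086, -0.152, 0.0056, 0, 0, 0], [1, -0.073, -0.159, 0.0056, 0, 0, 0], [1, -0.059, -0.164, 0.0056, 0, 0, 0], [1, -0.044, -0.169, 0.0056, 0, 0, 0]]
```

Call:
drive_tool:
  motion:
    - [1, -0.256, -0.237, 0.011, 0, 0, 0]
    - [1, -0.211, -0.278, 0.011, 0, 0, 0]
    - [1, -0.159, -0.31, 0.011, 0, 0, 0]
    - [1, -0.103, -0.333, 0.011, 0, 0, 0]
    - [1, -0.044, -0.346, 0.011, 0, 0, 0]
    - [1, 0.017, -0.348, 0.011, 0, 0, 0]
    - [1, 0.077, -0.34, 0.011, 0, 0, 0]
    - [1, 0.135, -0.321, 0.011, 0, 0, 0]

```text
time_s: 12.05
tcp_pos: [0.6681, 0.0057, 0.2956]
ee_rot: [-0.463, -3.106, 0.0]
ft_force: [1.6, 0.8, -0.1]
finger_gap: 0.0213
grip_force: 26.2
```

```bash
python3 cr.py
```

```text
t12.1 clampxy mm 44.6 -24.3 z 295.6 yaw err deg -0.05 tilt [-0.001 -0.    -1.   ] F clamp 1.3 1.27 -0.09 gap 0.0213 grip 26.2
phi -28.6 R 50.8  tangential resist 1.74 radial 0.53
```

Call:
drive_tool:
  motion:
    - [1, 0.088, -0.151, 0.006, 0, 0, 0]
    - [1, 0.101, -0.142, 0.006, 0, 0, 0]
    - [1, 0.113, -0.133, 0.006, 0, 0, 0]
    - [1, 0.124, -0.123, 0.006, 0, 0, 0]
    - [1, 0.134, -0.111, 0.006, 0, 0, 0]
    - [1, 0.143, -0.099, 0.006, 0, 0, 0]
    - [1, 0.152, -0.086, 0.006, 0, 0, 0]
    - [1, 0.159, -0.073, 0.006, 0, 0, 0]

```text
time_s: 12.85
tcp_pos: [0.6374, -0.0079, 0.2947]
ee_rot: [-0.462, -3.107, -0.0]
ft_force: [2.2, 0.4, -1.2]
finger_gap: 0.0214
grip_force: 26.2
```

```bash
python3 cr.py
```

```text
t12.8 clampxy mm 19.2 -46.3 z 294.7 yaw err deg -0.01 tilt [-0.  0. -1.] F clamp 1.95 1.06 -1.25 gap 0.0214 grip 26.2
phi -67.5 R 50.1  tangential resist 2.21 radial -0.23
```

Call:
drive_tool:
  motion:
    - [1, 0.164, -0.059, 0.006, 0, 0, 0]
    - [1, 0.169, -0.044, 0.006, 0, 0, 0]
    - [1, 0.172, -0.029, 0.006, 0, 0, 0]
    - [1, 0.174, -0.014, 0.006, 0, 0, 0]
    - [1, 0.174, 0.001, 0.006, 0, 0, 0]
    - [1, 0.174, 0.016, 0.006, 0, 0, 0]
    - [1, 0.172, 0.031, 0.006, 0, 0, 0]
    - [1, 0.168, 0.046, 0.006, 0, 0, 0]

```text
time_s: 13.65
tcp_pos: [0.6045, 0.0011, 0.2936]
ee_rot: [0.462, 3.107, 0.0]
ft_force: [2.2, 1.0, -2.7]
finger_gap: 0.021
grip_force: 26.2
```

```bash
python3 cr.py
```

```text
t13.7 clampxy mm -14.9 -47.3 z 293.6 yaw err deg -0.01 tilt [ 0.  0. -1.] F clamp 1.8 1.58 -2.72 gap 0.021 grip 26.2
phi -107.5 R 49.5  tangential resist 1.25 radial -2.05
```

Call:
drive_tool:
  motion:
    - [1, 0.164, 0.061, 0.015, 0, 0, 0]
    - [1, 0.158, 0.075, 0.015, 0, 0, 0]
    - [1, 0.151, 0.088, 0.015, 0, 0, 0]
    - [1, 0.142, 0.101, 0.01, 0, 0, 0]
    - [1, 0.133, 0.113, 0.006, 0, 0, 0]
    - [1, 0.123, 0.124, 0.006, 0, 0, 0]
    - [1, 0.111, 0.134, 0.006, 0, 0, 0]
    - [1, 0.099, 0.143, 0.006, 0, 0, 0]

```text
time_s: 14.45
tcp_pos: [0.585, 0.0289, 0.2922]
ee_rot: [0.462, 3.106, -0.001]
ft_force: [2.6, -0.7, 3.1]
finger_gap: 0.0215
grip_force: 26.5
```

```bash
python3 cr.py
```

```text
t14.4 clampxy mm -41.7 -26.3 z 292.2 yaw err deg -0.02 tilt [ 0.001 -0.001 -1.   ] F clamp 2.7 0.08 3.1 gap 0.0215 grip 26.5
phi -147.7 R 49.3  tangential resist 1.37 radial -2.32
```

Call:
drive_tool:
  motion:
    - [1, 0.086, 0.152, 0.002, 0, 0, 0]
    - [1, 0.073, 0.159, 0.002, 0, 0, 0]
    - [1, 0.059, 0.164, 0.004, 0, 0, 0]
    - [1, 0.044, 0.169, 0.006, 0, 0, 0]
    - [1, 0.029, 0.172, 0.006, 0, 0, 0]
    - [1, 0.014, 0.174, 0.006, 0, 0, 0]
    - [1, -0.001, 0.174, 0.006, 0, 0, 0]
    - [1, -0.016, 0.174, 0.006, 0, 0, 0]

```text
time_s: 15.25
tcp_pos: [0.5876, 0.0625, 0.2912]
ee_rot: [-0.463, -3.107, 0.005]
ft_force: [-0.8, -4.0, 7.3]
finger_gap: 0.0209
grip_force: 26.9
```

```bash
python3 cr.py
```

```text
t15.2 clampxy mm -48.9 6.6 z 291.2 yaw err deg -0.04 tilt [-0.001 -0.003 -1.   ] F clamp 0.4 -4.05 7.26 gap 0.0209 grip 26.9
phi 172.3 R 49.4  tangential resist 3.96 radial -0.94
```

Call:
drive_tool:
  motion:
    - [1, -0.031, 0.172, -0.02, 0, 0, 0]
    - [1, -0.046, 0.168, -0.02, 0, 0, 0]
    - [1, -0.061, 0.164, 0.006, 0, 0, 0]

```text
time_s: 15.55
tcp_pos: [0.5937, 0.0725, 0.2912]
ee_rot: [-0.464, -3.103, 0.011]
ft_force: [-3.4, -7.7, 7.6]
finger_gap: 0.0217
grip_force: 27.0
```

```bash
python3 cr.py
```

```text
t15.6 clampxy mm -46.0 17.9 z 291.2 yaw err deg -0.09 tilt [-0.005 -0.006 -1.   ] F clamp -1.02 -8.38 7.58 gap 0.0217 grip 27.0
phi 158.7 R 49.4  tangential resist 8.17 radial -2.09
```

Call:
drive_tool:
  motion:
    - [1, 0, 0, 0, 0, 0, 0]
    - [1, 0, 0, 0, 0, 0, 0]
    - [1, 0, 0, 0, 0, 0, 0]

```text
time_s: 15.85
tcp_pos: [0.5938, 0.0727, 0.2912]
ee_rot: [-0.463, -3.104, 0.009]
ft_force: [-2.3, -5.9, 4.8]
finger_gap: 0.0209
grip_force: 26.9
```

```bash
python3 cr.py
```

```text
t15.8 clampxy mm -46.0 18.1 z 291.2 yaw err deg -0.08 tilt [-0.004 -0.005 -1.   ] F clamp -0.51 -6.36 4.79 gap 0.0209 grip 26.9
phi 158.5 R 49.4  tangential resist 6.10 radial -1.85
```

Call:
drive_tool:
  motion:
    - [1, -0.03, 0.063, 0, 0, 0, 0]
    - [1, -0.032, 0.062, 0, 0, 0, 0]

```text
time_s: 16.05
tcp_pos: [0.5955, 0.0747, 0.2911]
ee_rot: [-0.464, -3.102, 0.012]
ft_force: [-5.2, -7.9, 7.1]
finger_gap: 0.0215
grip_force: 26.9
```

```bash
python3 cr.py
```

```text
t16.1 clampxy mm -44.9 20.5 z 291.1 yaw err deg -0.11 tilt [-0.006 -0.007 -1.   ] F clamp -2.63 -9.08 7.1 gap 0.0215 grip 26.9
phi 155.5 R 49.4  tangential resist 9.35 radial -1.38
```

Call:
drive_tool:
  motion:
    - [1, 0.033, -0.07, 0, 0, 0, 0]
    - [1, 0, 0, 0, 0, 0, 0]
    - [0.2, 0, 0, 0, 0, 0, 0]
    - [-0.2, 0, 0, 0, 0, 0, 0]
    - [-0.2, 0, 0, 0, 0, 0, 0]
    - [-0.2, 0, 0, 0, 0, 0, 0]

```text
time_s: 16.65
tcp_pos: [0.5956, 0.0755, 0.2907]
ee_rot: [-0.461, -3.106, -0.001]
ft_force: [0.2, -0.6, -0.2]
finger_gap: 0.0516
grip_force: 0.0
```

```bash
python3 cr.py
```

```text
t16.6 clampxy mm -45.0 21.3 z 290.7 yaw err deg 0.02 tilt [-0.002  0.001 -1.   ] F clamp 0.35 -0.49 -0.23 gap 0.0516 grip 0.0
phi 154.7 R 49.8  tangential resist 0.29 radial -0.53
```

Released cleanly. I'll go straight up, move back a little, and check.

Call:
drive_tool:
  motion:
    - [-0.2, 0, 0, -0.4, 0, 0, 0]
    - [-0.2, 0, 0, -1, 0, 0, 0]
    - [-0.2, 0, 0, -1, 0, 0, 0]
    - [-0.2, 0, 0, -1, 0, 0, 0]
    - [-0.2, 0, 0, -1, 0, 0, 0]
    - [-0.2, 1, 0, 0, 0, 0, 0]
    - [-0.2, 1, 0, 0, 0, 0, 0]
    - [-0.2, 1, 0, 0, 0, 0, 0]
    - [-0.2, 0, 0, 0, 0, 0, 0]
    - [-0.2, 0, 0, 0, 0, 0, 0]

```text
time_s: 17.65
tcp_pos: [0.524, 0.0971, 0.4025]
ee_rot: [0.461, 3.106, 0.001]
ft_force: [0.7, -0.6, 0.3]
finger_gap: 0.0513
grip_force: 0.0
```

```bash
python3 bd.py; python3 - <<'E'
from h import *
c=np.load("scene.npz");W=pts(c);d=W[...,:2]-SP;a=d@UX*1e3;b=d@UY*1e3;z=W[...,2]*1e3
m=(np.hypot(a,b)<75)&(z>115)&(z<165);P=np.c_[a[m],b[m]];print("grip",m.sum(),np.median(P,0),np.degrees(np.arctan2(*np.median(P,0)[::-1])))
cv2.imwrite('pics/end.png',c["image"][200:480,180:560])
E
```

```text
t17.6 clampxy mm -119.8 21.2 z 402.5 yaw err deg 0.02 tilt [ 0.002  0.    -1.   ] F clamp 0.83 -0.41 0.3 gap 0.0513 grip 0.0
far edge at 21.6 skew deg -8.92 near -109.2 2.56 lat [-119.6   15.7]
grip 232 [-39.63817681  18.29088824] 155.229214886178
```

View pics/end.png

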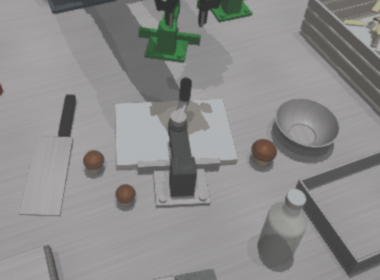

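The picture shows the board against the bar (far edge near row 163), the crank grip at (186,90), and the bystanders in place. The odd board fit comes from the crank's shadow splitting the mask, so I'll recheck the far edge and then hand in.

```bash
python3 - <<'E'
from h import *
c=np.load("scene.npz");W=pts(c);d=W[...,:2]-SP;a=d@UX*1e3;b=d@UY*1e3;z=W[...,2]*1e3
m=(z>12)&(z<22)&(a>-130)&(a<39)
for k in(-105,-95,-60,-50,50,60,70,90,105):
    s=m&(abs(b-k)<5);print(k,s.sum(),np.percentile(a[s],[3,97]).round(1))
E
```

```text
-105 294 [-114.    35.7]
-95 299 [-113.9   36.6]
-60 282 [-115.6   30.1]
-50 282 [-116.1   29.2]
50 282 [-114.4   30. ]
60 281 [-115.1   30.3]
70 276 [-113.5   29.6]
90 293 [-114.3   37.1]
105 292 [-113.7   36.8]
```

Both ends match (35.7–36.6 mm and 36.8–37.1 mm), and the near edge is unchanged, so the board is still square against the bar.

```bash
python3 -c "
from workcell import order
print(order.finish_job())"
```

```text
the job is handed in; nothing more can be done
None
```

The job is handed in: the board is flush against the stop bar, the clamp is snugged to about 8–9 N at the grip, the crank is released, and the bystanders look undisturbed in the last picture.

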